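Warm the micro-tube racks in the winch-lowered incubator well

ROBOT

A 6-joint arm with a two-finger parallel gripper is mounted at the origin on the work surface; the furniture and walls round the work are solid. World frame = base frame: x ahead of the robot, y to its left, z up, the work surface at z = 0. Lengths are in mm, angles in rad, forces in N, time in s.
With the tool pointing down it reaches from about 400 to 925 mm from the base axis. Payload 12.5 kg.
Tool frame: the origin (TCP) lies between the finger pads; the fingertips stand 25 mm ahead of it and the grasp point (between the pads) lies 6 mm ahead of it; z points along the fingers, y is the line along which they close (so a half turn about z gives the same grasp; the last joint's range is limited). The gripper opens to 95 mm and grips with 3 to 60 N. Pads are 20 mm wide; open, the fingers measure 119 mm over their backs; the gripper's body (75 mm by 180 mm) begins 59 mm behind the grasp point.
Start: joints at [-1.248, 0.491, 1.559, -0, 1.092, -0.106], TCP at [259.886, -568.422, 239.661] pointing down, gripper open.
Joint ranges: [-3.1, 3.1], [-0.84, 2.19], [0.05, 2.79], [-1.13, 4.28], [0.06, 2.93], [-2.69, 2.69]. Speed limits (rad/s): [2.22, 2.22, 2.79, 3.14, 3.14, 3.14].

INTERFACE

Orientations are given as [roll, pitch, yaw] about the fixed x, y, z axes, in that order (R = Rz(yaw) Ry(pitch) Rx(roll)).
In Python, from cell import state, read_camera, job_done, cut_out gives the robot as it stands. The module is installed in compiled form; this text tells all that it offers.
- The arm moves only by the tool jog_arm, never from a script. Its argument "motion" is a list of rows, each a list of 2 entries, a list of its own where there are three numbers: the shift along the tool's x, y, z in mm, then the turn about the tool's z in rad. A call has 1 to 5 rows; each row is the pose to reach, as a shift and turn from the pose commanded when the call began, along the tool's axes at that moment; what a row does not reach only later rows make up. A row lasts 1/10 s, in which the tool goes at most 50 mm and 8.59 degrees, less where a joint would pass 70% of its speed; a pose out of reach is approached as far as the arm can. A call with a gripper value outside its range is refused whole. "grip" is the closure, from 0 (fully open) to 1 (shut), set as the call begins (left out, the last holds). The fingers move at their own pace and stop on an object; the grip force is fixed at half the most. Time passes only in rows, so rows that repeat a pose let the fingers close. It gives the time, the measured TCP pose, the force, the opening and the grip force at its end, in the units of the state.
- state(): the state, without advancing time (a new reading comes with each control period).
- read_camera(name): name is "side" or "top"; returns a dict with "img" (400x640x3 uint8, blue, green, red), "vertical_fov" (degrees; the focal length in pixels is half the picture's height over the tangent of half this angle, whatever the lens; pixels are square), "cx", "cy" (the principal point, pixels), "extrinsics" (4x4, takes a point from camera to world coordinates). Camera axes: x right, y up, looking along -z (the intrinsics and any distortion apply to the point x, -y, -z); pixel columns grow to the right and rows downward; lengths in mm; the calibration is good to about 2 mm. A picture is of the moment at which its call begins. There is no depth.
- job_done(): hands the job in; it is judged then, once.
Trained networks look in a picture, given as the dict that the camera call returned (one of the last four; its "shot" number tells which), for a name from the list of things; names that differ only in an ending like _2 or _b are one class to them, and where a whole thing is asked for, a point or a joint stands for the part that bears it (a point fixed in the world has none). Each returns a list of dicts, best first, with "p" (0 to 1); they miss things now and then, are a little off and sometimes report something else, mostly with a low value. They report only what shows in the picture. A call takes as long as a camera call.
- cut_out(name, picture): "region" (400x640 bool, what is visible of it) and "box" ([left, top, right, bottom] in pixels, round what is visible of it).
The state is a dict: "t": time; "joints": joint angles; "qvel": joint speeds; "tau": joint torques, N m; "eef_pos": TCP position; "tcp_rot": TCP orientation; "ft_force": force on the tool from outside, world axes, zero at the start; "moment": the same for the moment, N m; "opening": opening from 0.0 (shut) to 1.0 (fully open); "grip_force": force on a finger pad.
Only numpy, scipy, OpenCV 4.12 (cv2) and the standard library are available. Lean on these libraries where they do the work, as an engineer would, in place of code of your own. Each camera call takes 0.05 s, during which the arm holds its last target. There are 200 camera calls.

TASK

Put the samples to warm. With the pawl still in its ratchet wheel, holding the tray up, stand every teal micro-tube rack upright, side by side, on the raised tray of the incubator well; then lift the pawl clear, throwing it right back so that it stays, and crank the winch backward until the tray is fully down. Finally drop the pawl back into the wheel and set the loose steel cover on the well, seated and level, its notch round the tray's hanger, leaving the other things on the bench where they are.

Things in the scene. Friction and masses are not known exactly. Their poses are not given: they have to be found in the camera images.
- rim (a point): Centre of the incubator well's mouth, in the plane of its rim, 100 mm above the bench. Fixed open steel tank, outside 266 x 184 mm (x by y), inside 242 x 160 mm. This point's axes are the device's axes, used for all offsets here. The winch is on the -y side, reaching 260 mm from the centre; its bracket plate (105 mm wide, 110 to 116 mm out) is 164 mm high, the pawl a little higher.
- tray_floor (a point): Centre of the tray floor's upper face. Aluminium tray, 228 x 146 mm (x by y) inside its 6 mm lip; as it starts, raised, the floor is level with the rim to 8 mm above it. A flat hanger, 30 mm wide in x at the middle of the tray's -y edge, rises 78 mm above the floor and goes over the rim to the winch. Room for three racks along x, long sides along y, at x = -78, 0, 78 mm.
- tray (a joint): Travel of the tray in m: 0 = fully raised, 0.072 = fully down (tray floor 64 mm below the rim). It is geared to the winch: 9 mm down for each rad.
- winch (a joint): Angle of the winch in rad, 0 = tray fully raised, 8.0 = fully down (end stop). It grows (lowers the tray) when the crank turns clockwise seen from outside, looking along device +y: the handle at its top moves to +x. The shaft is stiff (0.15 N m) and stays where left. With the pawl in the wheel it cannot turn this way by more than one tooth (0.52 rad); the other way the pawl clicks over.
- winch_axis (a point): Fixed point on the winch's axis (which runs along device y) at the y of the middle of the crank handle; 106 mm above the bench.
- crank_grip (a point): Middle of the crank handle: a black freely turning sleeve, 20 mm diameter, 72 mm long, lying along device y, on a crank of 45 mm radius. With winch = w this point is at winch_axis + 45 mm * (-sin w, 0, -cos w) in device x, y, z. Its inner end is 44 mm from this point, where the crank arm is; its outer end is free.
- pawl (a joint): Angle of the pawl in rad: 0 = down in the teeth (resting in or on them it reads 0 to 0.25), 2.2 = thrown right back against its stop, where it stays by its weight. Let go below about 1.2 it falls back into the wheel; above about 1.7 it falls back to the stop.
- pawl_pivot (a point): Fixed pivot of the pawl: 38 mm to +x and 40 mm above the winch axis, at the y of the ratchet wheel. The pivot runs along device y; the pawl turns up and over towards +x.
- pawl_tab (a point): Centre of the pawl's thumb tab: a dark steel disc 22 mm in diameter, 12 mm thick along device y, standing above the ratchet wheel (66 mm diameter, 8 mm thick), with 26 mm free on either side of it in y. At pawl = p it is at pawl_pivot + (-46 cos p + 14 sin p, 0, 46 sin p + 14 cos p) mm in device x, y, z.
- cover_handle (a point): Middle of the cover's handle, a black round bar 16 mm thick and 104 mm long along the cover's x, 52 mm above the plate's underside and 58 mm above the bench as it lies. Cover about 0.4 kg.
- cover_under (a point): Centre of the underside of the cover's steel plate (272 x 190 mm, 10 mm thick; cover's x by y), 52 mm straight below the handle's middle. Below the plate 6 mm high locating strips fit inside the well with 4 mm play each way. A notch 52 mm wide (x) and 38 mm deep in the middle of the cover's -y edge takes the tray's hanger. Seated, this point lies on point rim, axes alike.
- rack0_mid (a point): Centre of a teal micro-tube rack, 52 mm (its x) by 124 mm (its y) by 38 mm high, half-way up (19 mm above its foot); its deck, 31 to 35 mm above the foot, and its foot plate are full width, open between. 80 g. Grasp across the 52 mm. Absent (None) in some starts.
- rack1_mid (a point): As rack0_mid, the second rack. Absent in some starts.
- rack2_mid (a point): As rack0_mid, the third rack. Absent in some starts.
- bench_timer: Loose green bench timer, 66 x 92 x 28 mm, to be left alone; origin under its centre.
- felt_pen: Loose felt pen lying on the bench, 135 mm long, to be left alone; origin under its centre.

How it is judged:
By the outcome, as a careful person would: the job done as asked, in the order asked, and still so for the second after the job is handed in, with the robot touching nothing.
Of rack0, rack1, rack2 only 2 to 3 are there at a start; the rules pass over those that are not, and their reading is None.
At some moment in a run one of rack0, rack1, rack2, cover may be knocked a few centimetres aside while the robot is not near it.
Once in a run the grip may slacken for a moment while it holds something.
It also fails if it takes over 208 s, if anything falls off the work surface, if the arm or the gripper's body presses on something with over 40 N, if the wrist force passes 120 N, or if a joint passes its speed limit or range.

## Working session

There is one attempt and no reset: what is moved stays moved. The work goes in short steps, Python scripts to look and compute and a tool call to move; the robot and the scene stay as the last step left them, time stands still between calls to the robot, and variables do not carry over. Pictures are saved under pics/ and viewed, at most 14 in all, crops included, and the job is handed in when it is done.

Besides the shell and the picture viewer there is one more tool, called after "Request:" by a JSON object that holds its "op" and its "data", one argument or row to a line. jog_arm: Moves the arm, as the interface text tells. Its arguments: {"type":"object","properties":{"motion":{"type":"array"},"grip":{"type":"number"}},"required":["motion"]}

```bash
mkdir -p pics; ls; cat > h.py <<'E'
import numpy as np, cv2
from cell import state, read_camera, job_done, cut_out
def K(c):
    f=200/np.tan(np.radians(c["vertical_fov"])/2); return f
def ray(c,u,v):
    f=K(c); E=np.array(c["extrinsics"]); d=np.array([(u-c["cx"])/f,-(v-c["cy"])/f,-1]); return E[:3,3],E[:3,:3]@d
def at_z(c,u,v,z):
    o,d=ray(c,u,v); return o+d*(z-o[2])/d[2]
def proj(c,P):
    E=np.array(c["extrinsics"]); p=E[:3,:3].T@(np.array(P,float)-E[:3,3]); f=K(c); return c["cx"]+f*p[0]/-p[2], c["cy"]-f*p[1]/-p[2]
E
python3 - <<'E'
from h import *
s=state()
print({k:np.round(v,3) for k,v in s.items()})
for n in("top","side"):
    c=read_camera(n); cv2.imwrite(f"pics/{n}0.png",c["img"]); print(n,{k:(np.round(v,3) if k=="extrinsics" else v) for k,v in c.items() if k!="img"})
    for k in("rack0_mid","cover_handle","tray","pawl","crank_grip","bench_timer","felt_pen"):
        for r in cut_out(k,c)[:4]: print(k,round(r["p"],2),r["box"], cv2.minAreaRect(np.argwhere(r["region"])[:,::-1].astype(np.float32)))
E
```

```text
pics
{'t': np.float64(0.0), 'joints': array([-1.248,  0.492,  1.559, -0.   ,  1.092, -0.106]), 'qvel': array([ 0.001, -0.   , -0.   ,  0.001,  0.001,  0.001]), 'tau': array([ 0.0000e+00, -6.1264e+01, -2.5818e+01,  6.9000e-02,  4.8000e-02,
       -0.0000e+00]), 'eef_pos': array([ 259.823, -568.207,  239.079]), 'tcp_rot': array([-3.141, -0.   ,  0.429]), 'ft_force': array([-0.324,  0.486,  0.247]), 'moment': array([ 0.027, -0.018,  0.019]), 'grip_force': np.float64(0.0), 'opening': np.float64(1.001)}
top {'vertical_fov': 45.03128192268539, 'cx': 314.6164678523199, 'cy': 195.14520681621252, 'extrinsics': array([[-1.900000e-02,  9.930000e-01, -1.160000e-01,  3.991560e+02],
       [-1.000000e+00, -2.000000e-02, -6.000000e-03, -2.019300e+01],
       [-9.000000e-03,  1.160000e-01,  9.930000e-01,  1.307909e+03],
       [ 0.000000e+00,  0.000000e+00,  0.000000e+00,  1.000000e+00]]), 'shot': 1}
rack0_mid 0.69 [417.5, 220.0, 471.1, 253.7] ((443.8795166015625, 235.59561157226562), (20.833580017089844, 50.881412506103516), 75.52970886230469)
rack0_mid 0.63 [403.4, 190.6, 457.4, 220.4] ((428.71099
[... 1609 characters left out ...]
, 250.3, 240.6] ((235.9499969482422, 229.3499755859375), (20.238576889038086, 28.776723861694336), 71.56504821777344)
crank_grip 0.93 [276.9, 214.6, 310.9, 259.5] ((295.756103515625, 239.7758331298828), (21.820465087890625, 47.96998977661133), 31.701427459716797)
bench_timer 0.85 [221.3, 216.9, 248.4, 239.4] ((235.6896514892578, 229.72412109375), (19.683706283569336, 30.82542610168457), 68.19859313964844)
bench_timer 0.47 [276.0, 165.2, 392.7, 255.7] ((329.8150634765625, 224.98776245117188), (101.26313018798828, 101.04620361328125), 24.341089248657227)
felt_pen 0.53 [288.4, 311.0, 330.3, 338.1] ((308.8089904785156, 324.494384765625), (6.147986888885498, 50.243892669677734), 57.9946174621582)
```

```bash
python3 - <<'E'
import cv2
a=cv2.imread("pics/top0.png");cv2.imwrite("pics/top0c.png",cv2.resize(a[100:320,110:500],None,fx=2.05,fy=2.05,interpolation=cv2.INTER_CUBIC))
a=cv2.imread("pics/side0.png");cv2.imwrite("pics/side0c.png",cv2.resize(a[120:350,180:440],None,fx=2.6,fy=2.6,interpolation=cv2.INTER_CUBIC))
E
```

```text
(no output)
```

View pics/top0c.png

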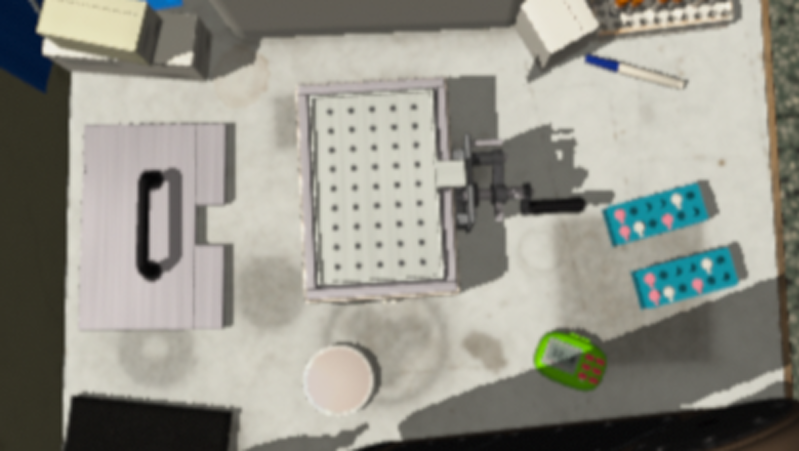

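View pics/side0c.png

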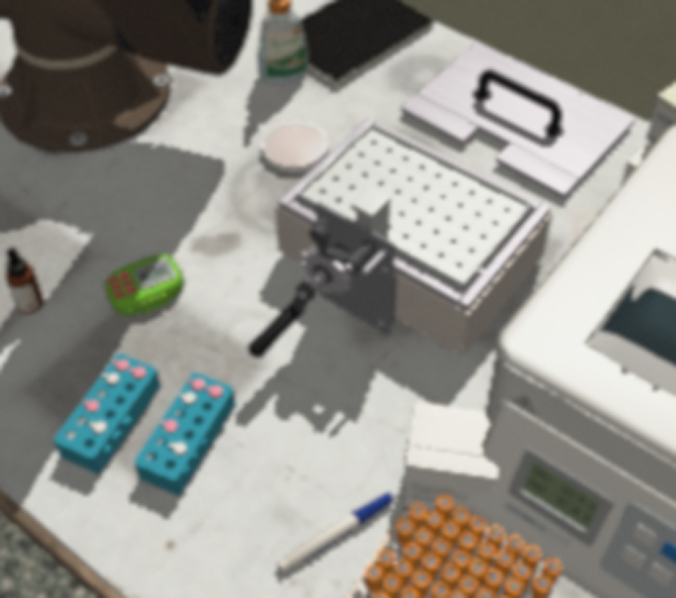

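The pictures show two racks at crop top (657,213) and (688,277), the well in the middle with its rim corners near (297,85), (444,80), (456,292) and (305,300), the winch on the right (world -y), the handle near (555,206), and the cover on the left with its notch facing the well. I'll fit the poses with these.

```bash
cat >> h.py <<'E'
from scipy.optimize import minimize, least_squares
def box(x,y,yaw,lx,ly,z0,z1):
    c,s=np.cos(yaw),np.sin(yaw)
    return [(x+c*a*lx/2-s*b*ly/2,y+s*a*lx/2+c*b*ly/2,z) for a in(-1,1) for b in(-1,1) for z in(z0,z1)]
def sil(c,pts):
    q=np.array([proj(c,p) for p in pts])*16; m=np.zeros((400,640),np.uint8)
    cv2.fillConvexPoly(m,cv2.convexHull(q.astype(np.int32)),1,shift=4); return m>0
def fitbox(obs,x0,lx,ly,z0,z1):
    def cost(p):
        return sum(1-(m&sil(c,box(*p,lx,ly,z0,z1))).sum()/(m|sil(c,box(*p,lx,ly,z0,z1))).sum() for c,m in obs)
    best=min((minimize(cost,np.array(x0)+[0,0,d],method="Nelder-Mead",options=dict(initial_simplex=np.array(x0)+[0,0,d]+np.array([[0,0,0],[12,0,0],[0,12,0],[0,0,.15]]))) for d in(-.15,.15)),key=lambda r:r.fun)
    return best.x,best.fun
E
python3 - <<'E'
from h import *
T=read_camera("top");S=read_camera("side")
tc=np.array([(297,85),(444,80),(456,292),(305,300)])/2.05+[110,100]
sc=np.array([(372,123),(549,213),(463,300),(283,203)])/2.6+[180,120]
print([np.round(at_z(T,*p,100)[:2]) for p in tc]);print([np.round(at_z(S,*p,100)[:2]) for p in sc])
def res(p,z=100):
    # corner order unknown: match nearest
    r=[]
    for c,q in((T,tc),(S,sc)):
        P=np.array([proj(c,b) for b in box(*p,266,184,z,z)[::2]])
        for k in q: r+=list(P[np.argmin(((P-k)**2).sum(1))]-k)
    return r
m=np.mean([at_z(T,*p,100) for p in tc],0)
f=least_squares(res,[m[0],m[1],0],x_scale=[10,10,.1],diff_step=1e-4);print("rim",f.x,np.round(f.fun,1))
rt=cut_out("rack0_mid",T);rs=cut_out("rack0_mid",S)
print([(r["p"],r["box"]) for r in rt+rs])
for r in rt[:2]:
    uv=[(r["box"][0]+r["box"][2])/2,(r["box"][1]+r["box"][3])/2]; g=at_z(T,*uv,25)
    yaw0=0.25
    print("top only",fitbox([(T,r["region"])],[g[0],g[1],yaw0],52,124,0,38))
    for s in rs:
        b=s["box"];pu=proj(S,(g[0],g[1],19))
        if np.hypot(pu[0]-(b[0]+b[2])/2,pu[1]-(b[1]+b[3])/2)<12: print(" both",fitbox([(T,r["region"]),(S,s["region"])],[g[0],g[1],yaw0],52,124,0,38))
ct=cut_out("cover_handle",T)[0];cs=cut_out("cover_handle",S)[0]
cc=np.array([(85,124),(233,123),(228,328),(80,328)])/2.05+[110,100]
print([np.round(at_z(T,*p,16)[:2]) for p in cc])
h=np.array([[148,175],[150,272]])/2.05+[110,100]; print("handle ends",[np.round(at_z(T,*p,58)) for p in h])
for n,c in(("top",T),("side",S)):
    r=cut_out("crank_grip",c); print(n,[(x["p"],x["box"]) for x in r]); 
print("timer",at_z(T,388,276,20),"pen",at_z(T,418,135,5), "crank tip/inner",at_z(T,(585)/2.05+110,206/2.05+100,61),at_z(T,523/2.05+110,206/2.05+100,61))
k=np.array([(252,350),(315,283)])/2.6+[180,120];print([at_z(S,*p,61) for p in k])
E
```

```text
[array([681., 138.]), array([684., -46.]), array([421., -55.]), array([415., 129.])]
[array([432., 121.]), array([690., 128.]), array([684., -41.]), array([436., -55.])]
rim [5.53296309e+02 4.16640666e+01 2.59524837e-02] [ 0.2 -0.9  0.4 -1.8 -0.4 -0.8 -0.4 -1.4 -1.8 -3.2 -0.3 -2.5  0.2  2.
 -3.1 -2.1]
[(0.65, [406.9, 190.6, 456.1, 221.9]), (0.45, [334.1, 188.4, 399.6, 206.1]), (0.91, [232.3, 263.2, 269.8, 312.7])]
top only (array([ 5.19179862e+02, -3.16180656e+02,  2.67477926e-01]), np.float64(0.11239193083573484))
 both (array([ 5.21460729e+02, -3.16210150e+02,  2.32039982e-01]), np.float64(0.22591991341991347))
top only (array([ 5.39669505e+02, -1.58258489e+02,  1.77205686e-01]), np.float64(0.6308539944903582))
[array([654., 431.]), array([651., 234.]), array([381., 240.]), array([385., 432.])]
handle ends [array([578., 334.,  58.]), array([454., 330.,  58.])]
top [(0.73, [330.2, 187.2, 396.5, 210.3])]
side [(0.73, [276.7, 214.3, 311.9, 258.3])]
timer [ 331.38991529 -201.04134757   20.        ] pen [ 712.28781311 -299.72633035    5.        ] crank tip/inner [ 526.58586262 -221.47709478   61.        ] [ 528.15728842 -143.08032067   61.        ]
[array([ 528.73234126, -214.70256615,   61.        ]), array([ 522.21418081, -100.23041984,   61.        ])]
```

Request:
{"op": "jog_arm", "data": {
  "motion": [
    [[43,-15,0],-0.15],
    [[85,-30,0],-0.3],
    [[128,-45,0],-0.45],
    [[170,-60,0],-0.6],
    [[213,-76,0],-0.75]
  ],
  "grip": 0.24
}}

```text
t: 1.7
eef_pos: [423.1, -409.5, 239.8]
tcp_rot: [3.141, 0.0, 1.185]
ft_force: [0.6, -0.5, -0.1]
opening: 0.763
grip_force: 0.0
```

```bash
cat >> h.py <<'E'
def to(x,y,z,yaw,s=None):
    s=s or state(); p=np.array(s["eef_pos"]); r,pi_,w=s["tcp_rot"]
    from scipy.spatial.transform import Rotation as Ro
    R=Ro.from_euler("xyz",s["tcp_rot"]).as_matrix()
    print("now",np.round(p,1),np.round(s["tcp_rot"],3),"shift",np.round(R.T@(np.array([x,y,z])-p),1),"turn",round(-((yaw-w+np.pi)%(2*np.pi)-np.pi),3), "open",round(s["opening"],3),"gf",round(s["grip_force"],1))
E
python3 - <<'E'
from h import *
to(520,-316,120,1.82)
T=read_camera("top")
for r in cut_out("rack0_mid",T)[:3]:
    b=r["box"];g=at_z(T,(b[0]+b[2])/2,(b[1]+b[3])/2,25); print(r["p"],b,fitbox([(T,r["region"])],[g[0],g[1],.25],52,124,0,38))
E
```

```text
now [ 423.1 -409.5  239.8] [3.141 0.    1.185] shift [123.1  54.6 119.7] turn -0.635 open 0.763 gf 0.0
0.64 [405.7, 193.0, 455.5, 222.7] (array([ 5.15258214e+02, -3.13846893e+02,  2.75757878e-01]), np.float64(0.15139826422372227))
0.41 [354.4, 173.5, 354.4, 199.6] (array([ 575.14585446, -120.53252172,    0.94990196]), np.float64(0.9057377049180328))
```

Request:
{"op": "jog_arm", "data": {
  "motion": [
    [[25,11,15],-0.13],
    [[50,22,35],-0.26],
    [[74,33,55],-0.39],
    [[98,43,80],-0.52],
    [[123,53,110],-0.65]
  ]
}}

```text
t: 2.3
eef_pos: [518.7, -317.4, 129.4]
tcp_rot: [3.141, 0.002, 1.833]
ft_force: [-0.5, -0.1, -0.1]
opening: 0.763
grip_force: 0.0
```

```bash
python3 - <<'E'
from h import *
to(518,-315,31,1.836)
S=read_camera("side");cv2.imwrite("pics/s1.png",cv2.resize(S["img"][200:340,190:350],None,fx=4,fy=4,interpolation=cv2.INTER_CUBIC))
E
```

```text
now [ 518.7 -317.4  129.4] [3.141e+00 2.000e-03 1.833e+00] shift [ 2.6 -0.1 98.4] turn -0.003 open 0.763 gf 0.0
```

View pics/s1.png

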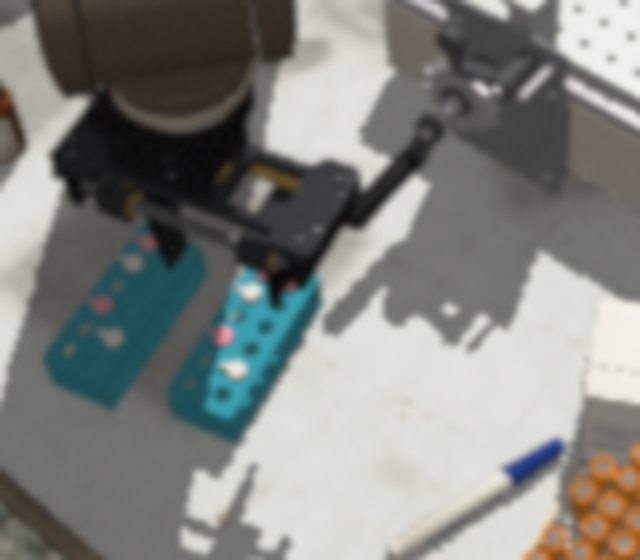

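The fingers straddle rack A, at crop (265,340), and are clear of its neighbour and the crank, so I'm descending.

Request:
{"op": "jog_arm", "data": {
  "motion": [
    [[2,0,40],0],
    [[2,0,80],0],
    [[2,0,98],0],
    [[2,0,98],0]
  ]
}}

```text
t: 2.75
eef_pos: [516.2, -315.2, 29.2]
tcp_rot: [-3.139, -0.004, 1.827]
ft_force: [0.2, 0.1, -0.2]
opening: 0.764
grip_force: 0.0
```

Request:
{"op": "jog_arm", "data": {
  "motion": [
    [[0,0,0],0],
    [[0,0,0],0],
    [[0,0,0],0],
    [[0,0,0],0],
    [[0,0,0],0]
  ],
  "grip": 1.0
}}

```text
t: 3.25
eef_pos: [518.0, -315.9, 33.0]
tcp_rot: [3.14, 0.002, 1.829]
ft_force: [-1.0, -0.6, 6.6]
opening: 0.537
grip_force: 30.0
```

Request:
{"op": "jog_arm", "data": {
  "motion": [
    [[0,0,-40],0],
    [[0,0,-80],0],
    [[0,0,-120],0],
    [[0,0,-165],0],
    [[0,0,-210],0]
  ]
}}

```text
t: 3.75
eef_pos: [517.0, -315.1, 243.9]
tcp_rot: [3.142, 0.0, 1.829]
ft_force: [1.2, -0.6, -0.7]
opening: 0.543
grip_force: 30.0
```

Request:
{"op": "jog_arm", "data": {
  "motion": [
    [[36,23,0],0.03],
    [[72,46,0],0.06],
    [[108,69,0],0.09],
    [[144,92,0],0.12],
    [[180,115,0],0.15]
  ]
}}

```text
t: 4.25
eef_pos: [582.8, -110.3, 242.1]
tcp_rot: [3.141, 0.0, 1.677]
ft_force: [0.7, -0.9, -0.5]
opening: 0.538
grip_force: 30.0
```

Request:
{"op": "jog_arm", "data": {
  "motion": [
    [[47,20,0],0.03],
    [[91,40,0],0.06],
    [[133,60,0],0.08],
    [[143,65,0],0.08],
    [[148,67,0],0.08]
  ]
}}

```text
t: 4.75
eef_pos: [633.4, 43.7, 241.7]
tcp_rot: [-3.142, 0.0, 1.601]
ft_force: [0.6, 0.3, -0.5]
opening: 0.543
grip_force: 30.0
```

```bash
python3 - <<'E'
from h import *
to(631.3,43.7,150,1.597)
T=read_camera("top");cv2.imwrite("pics/t2.png",cv2.resize(T["img"][130:260,240:480],None,fx=3.3,fy=3.3,interpolation=cv2.INTER_CUBIC))
S=read_camera("side");cv2.imwrite("pics/s2.png",cv2.resize(S["img"][120:330,190:420],None,fx=2.8,fy=2.8,interpolation=cv2.INTER_CUBIC))
for r in cut_out("rack0_mid",T)[:3]:
    b=r["box"];g=at_z(T,(b[0]+b[2])/2,(b[1]+b[3])/2,25); print(r["p"],b,fitbox([(T,r["region"])],[g[0],g[1],.25],52,124,0,38))
E
```

```text
now [633.4  43.7 241.7] [-3.142  0.     1.601] shift [ 0.  -2.1 91.7] turn 0.004 open 0.543 gf 30.0
```

View pics/s2.png

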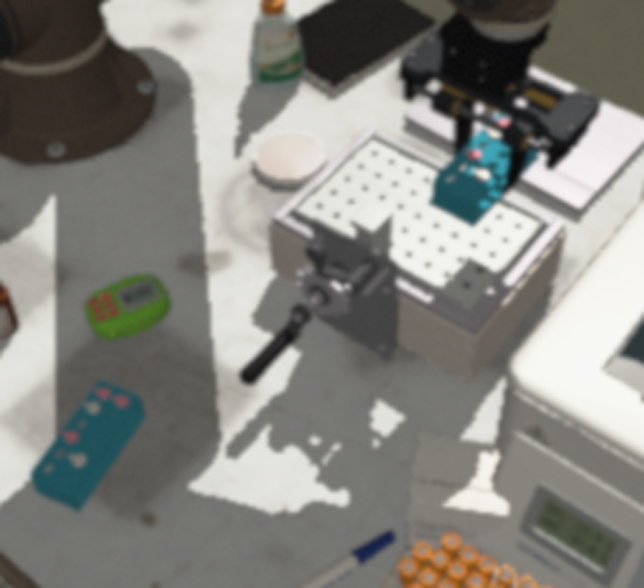

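The rack is held upright over the +x end of the tray, and the tray is clear below it. Rack B is at (90,445) in the crop. I'm lowering it now.

Request:
{"op": "jog_arm", "data": {
  "motion": [
    [[0,-2,35],0],
    [[0,-2,70],0],
    [[0,-2,90],0],
    [[0,-2,95],0],
    [[0,-2,96],0]
  ]
}}

```text
t: 5.4
eef_pos: [631.4, 41.1, 145.7]
tcp_rot: [-3.141, 0.0, 1.597]
ft_force: [0.1, 0.1, -0.1]
opening: 0.538
grip_force: 30.0
```

Request:
{"op": "jog_arm", "data": {
  "motion": [
    [[0,0,2],0],
    [[0,0,4],0],
    [[0,0,5],0],
    [[0,0,5],0]
  ]
}}

```text
t: 5.8
eef_pos: [631.5, 42.3, 141.0]
tcp_rot: [3.141, 0.0, 1.599]
ft_force: [0.3, 0.8, -1.1]
opening: 0.539
grip_force: 30.0
```

Request:
{"op": "jog_arm", "data": {
  "motion": [
    [[0,0,1],0],
    [[0,0,2],0],
    [[0,0,3],0],
    [[0,0,3],0]
  ]
}}

```text
t: 6.2
eef_pos: [631.4, 42.4, 137.9]
tcp_rot: [3.141, 0.0, 1.599]
ft_force: [-1.9, 0.2, 2.7]
opening: 0.54
grip_force: 30.0
```

Request:
{"op": "jog_arm", "data": {
  "motion": [
    [[0,0,1],0],
    [[0,0,2],0],
    [[0,0,3],0],
    [[0,0,3],0]
  ]
}}

```text
t: 6.6
eef_pos: [631.4, 42.4, 137.1]
tcp_rot: [3.14, 0.0, 1.599]
ft_force: [-9.5, -0.6, 23.3]
opening: 0.542
grip_force: 30.0
```

Request:
{"op": "jog_arm", "data": {
  "motion": [
    [[0,0,-2],0],
    [[0,0,-2],0],
    [[0,0,-2],0],
    [[0,0,-2],0]
  ],
  "grip": 0.33
}}

```text
t: 7.0
eef_pos: [631.3, 42.3, 136.2]
tcp_rot: [-3.141, 0.0, 1.599]
ft_force: [1.2, -0.2, 0.2]
opening: 0.669
grip_force: 0.0
```

Request:
{"op": "jog_arm", "data": {
  "motion": [
    [[0,0,-30],0],
    [[0,0,-60],0],
    [[0,0,-90],0],
    [[-45,-15,-100],-0.05],
    [[-90,-30,-105],-0.1]
  ],
  "grip": 0.33
}}

```text
t: 7.5
eef_pos: [603.9, -48.7, 242.7]
tcp_rot: [3.14, 0.001, 1.703]
ft_force: [0.2, -1.3, -0.3]
opening: 0.671
grip_force: 0.0
```

```bash
python3 - <<'E'
from h import *
T=read_camera("top");S=read_camera("side");cv2.imwrite("pics/s3.png",cv2.resize(S["img"][120:330,190:420],None,fx=2.8,fy=2.8,interpolation=cv2.INTER_CUBIC))
for n,c in(("T",T),("S",S)):
  for r in cut_out("rack0_mid",c)[:3]:
    b=r["box"];g0=at_z(c,(b[0]+b[2])/2,(b[1]+b[3])/2,20)
    z=105 if g0[1]>-120 else 0
    g=at_z(c,(b[0]+b[2])/2,(b[1]+b[3])/2,20+z)
    p,f=fitbox([(c,r["region"])],[g[0],g[1],.25 if z==0 else .03],52,124,z,z+38);print(n,round(r["p"],2),np.round(p,2),round(f,2))
to(443,-353,130,1.82)
E
```

```text
T 0.58 [ 6.2542e+02  6.3370e+01 -2.0000e-02] 0.64
T 0.51 [ 337.47 -188.79   -0.51] 0.38
S 0.69 [6.3421e+02 3.9760e+01 9.0000e-02] 0.13
now [603.8 -49.3 241.6] [ 3.142 -0.     1.696] shift [-281.2 -197.6  111.5] turn -0.124 open 0.669 gf 0.0
```

View pics/s3.png

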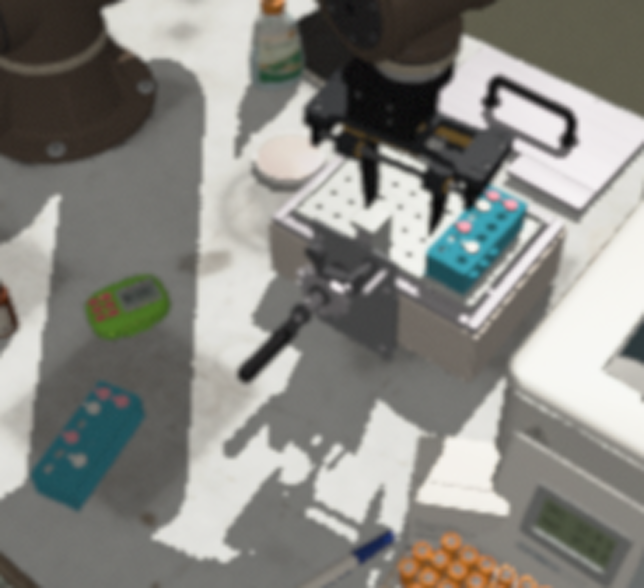

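Rack A stands on the tray at crop (478,240). Rack B has not moved, at (90,445). I'll locate B by colour, since the network missed it.

```bash
cat >> h.py <<'E'
def teal(c,b):
    h=cv2.cvtColor(c["img"],cv2.COLOR_BGR2HSV); m=((h[...,0]>82)&(h[...,0]<102)&(h[...,1]>110)).astype(np.uint8)
    z=np.zeros_like(m); z[b[1]:b[3],b[0]:b[2]]=m[b[1]:b[3],b[0]:b[2]]
    return cv2.morphologyEx(z,cv2.MORPH_CLOSE,np.ones((9,9)))>0
E
python3 - <<'E'
from h import *
T=read_camera("top");S=read_camera("side")
mt=teal(T,(405,215,480,262));ms=teal(S,(195,250,245,305));print(mt.sum(),ms.sum())
print(fitbox([(T,mt)],[443,-353,.25],52,124,0,38),fitbox([(S,ms)],[443,-353,.25],52,124,0,38),fitbox([(T,mt),(S,ms)],[443,-353,.25],52,124,0,38))
E
```

```text
914 882
(array([ 4.37199503e+02, -3.52529350e+02,  2.23527163e-01]), np.float64(0.1433926897844423)) (array([ 4.39594220e+02, -3.47770894e+02,  2.67955337e-01]), np.float64(0.19963702359346647)) (array([ 4.35012612e+02, -3.51034659e+02,  1.92791934e-01]), np.float64(0.35654094987020324))
```

Request:
{"op": "jog_arm", "data": {
  "motion": [
    [[-40,-28,0],0],
    [[-80,-56,0],-0.03],
    [[-120,-84,0],-0.06],
    [[-160,-112,0],-0.09],
    [[-200,-140,0],-0.12]
  ],
  "grip": 0.2
}}

```text
t: 8.3
eef_pos: [490.3, -265.1, 241.3]
tcp_rot: [-3.141, -0.0, 1.822]
ft_force: [1.4, 0.1, 0.5]
opening: 0.798
grip_force: 0.0
```

Request:
{"op": "jog_arm", "data": {
  "motion": [
    [[-25,-26,0],0.01],
    [[-50,-52,20],0.01],
    [[-69,-72,60],0.01],
    [[-69,-72,100],0.01],
    [[-69,-72,130],0.01]
  ]
}}

```text
t: 8.8
eef_pos: [437.6, -348.8, 109.2]
tcp_rot: [-3.141, -0.001, 1.808]
ft_force: [0.4, -0.3, 0.1]
opening: 0.798
grip_force: 0.0
```

```bash
python3 - <<'E'
from h import *
to(438,-350,31,1.81)
S=read_camera("side");cv2.imwrite("pics/s4.png",cv2.resize(S["img"][220:320,180:300],None,fx=4,fy=4,interpolation=cv2.INTER_CUBIC))
E
```

```text
now [ 437.6 -348.8  109.2] [-3.141e+00 -1.000e-03  1.808e+00] shift [-1.4  0.2 78.2] turn -0.002 open 0.798 gf 0.0
```

View pics/s4.png

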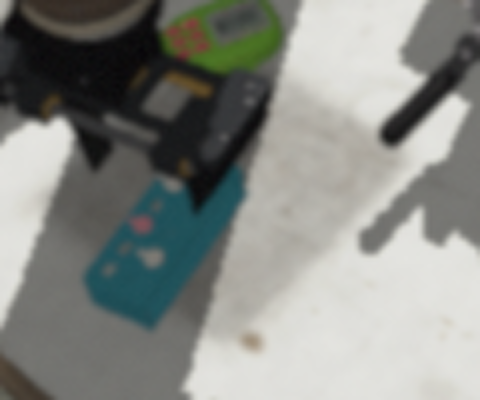

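The fingers straddle rack B, with their tips at crop (98,168) and (197,213). I'm descending.

Request:
{"op": "jog_arm", "data": {
  "motion": [
    [[-1,0,40],0],
    [[-1,0,70],0],
    [[-1,0,77],0],
    [[-1,0,77],0]
  ]
}}

```text
t: 9.25
eef_pos: [438.5, -349.7, 34.5]
tcp_rot: [-3.141, -0.001, 1.81]
ft_force: [0.4, 0.0, 0.2]
opening: 0.798
grip_force: 0.0
```

Request:
{"op": "jog_arm", "data": {
  "motion": [
    [[0,0,0],0],
    [[0,0,0],0],
    [[0,0,0],0],
    [[0,0,0],0],
    [[0,0,0],0]
  ],
  "grip": 1.0
}}

```text
t: 9.75
eef_pos: [438.2, -350.6, 35.6]
tcp_rot: [3.141, 0.001, 1.809]
ft_force: [-0.1, 1.7, 7.4]
opening: 0.545
grip_force: 30.0
```

Request:
{"op": "jog_arm", "data": {
  "motion": [
    [[0,0,-40],0],
    [[0,0,-80],0],
    [[0,0,-120],0],
    [[0,0,-165],0],
    [[0,0,-210],0]
  ]
}}

```text
t: 10.25
eef_pos: [437.6, -349.9, 246.7]
tcp_rot: [-3.142, -0.0, 1.809]
ft_force: [-0.3, -2.0, -1.9]
opening: 0.538
grip_force: 30.0
```

Request:
{"op": "jog_arm", "data": {
  "motion": [
    [[38,22,0],0.03],
    [[76,44,0],0.06],
    [[114,66,0],0.09],
    [[152,88,0],0.12],
    [[190,110,0],0.14]
  ]
}}

```text
t: 10.75
eef_pos: [500.1, -138.0, 245.0]
tcp_rot: [3.141, 0.0, 1.667]
ft_force: [-0.6, 0.1, -1.5]
opening: 0.543
grip_force: 30.0
```

```bash
python3 -c "
from h import *
to(553.3,41.7,150,1.597)"
```

```text
now [ 500.1 -138.   245. ] [3.141 0.    1.667] shift [173.8  70.2  94.9] turn 0.07 open 0.543 gf 30.0
```

Request:
{"op": "jog_arm", "data": {
  "motion": [
    [[45,18,0],0.02],
    [[90,36,0],0.04],
    [[134,54,0],0.06],
    [[174,70,0],0.07],
    [[174,70,0],0.07]
  ]
}}

```text
t: 11.25
eef_pos: [553.2, 44.5, 244.7]
tcp_rot: [3.141, -0.001, 1.603]
ft_force: [-0.5, -1.3, -0.4]
opening: 0.539
grip_force: 30.0
```

Request:
{"op": "jog_arm", "data": {
  "motion": [
    [[0,0,35],0],
    [[0,0,70],0],
    [[0,0,92],0],
    [[0,0,98],0],
    [[0,0,98],0]
  ]
}}

```text
t: 11.75
eef_pos: [552.6, 39.9, 146.4]
tcp_rot: [-3.14, 0.0, 1.598]
ft_force: [1.3, -0.4, -0.3]
opening: 0.543
grip_force: 30.0
```

Request:
{"op": "jog_arm", "data": {
  "motion": [
    [[1,0,3],0],
    [[1,0,5],0],
    [[1,0,7],0],
    [[1,0,7],0]
  ]
}}

```text
t: 12.15
eef_pos: [552.8, 41.3, 139.9]
tcp_rot: [3.141, 0.0, 1.599]
ft_force: [0.9, -0.3, 0.1]
opening: 0.539
grip_force: 30.0
```

Request:
{"op": "jog_arm", "data": {
  "motion": [
    [[0,0,-1],0],
    [[0,0,-1],0],
    [[0,0,-1],0],
    [[0,0,-1],0]
  ],
  "grip": 0.33
}}

```text
t: 12.55
eef_pos: [552.7, 41.3, 140.7]
tcp_rot: [3.141, 0.0, 1.599]
ft_force: [-0.0, 0.2, -0.4]
opening: 0.673
grip_force: 0.0
```

Request:
{"op": "jog_arm", "data": {
  "motion": [
    [[0,0,-30],0],
    [[0,0,-60],0],
    [[0,0,-95],0],
    [[40,0,-100],0.15],
    [[80,0,-100],0.3]
  ]
}}

```text
t: 13.05
eef_pos: [551.0, 121.1, 242.3]
tcp_rot: [3.139, -0.001, 1.294]
ft_force: [0.1, -0.0, -0.2]
opening: 0.673
grip_force: 0.0
```

```bash
python3 - <<'E'
from h import *
S=read_camera("side");T=read_camera("top")
cv2.imwrite("pics/s5.png",cv2.resize(S["img"][150:265,260:400],None,fx=5,fy=5,interpolation=cv2.INTER_CUBIC))
cv2.imwrite("pics/t5.png",cv2.resize(T["img"][130:250,250:420],None,fx=4.5,fy=4.5,interpolation=cv2.INTER_CUBIC))
E
```

```text
(no output)
```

View pics/s5.png

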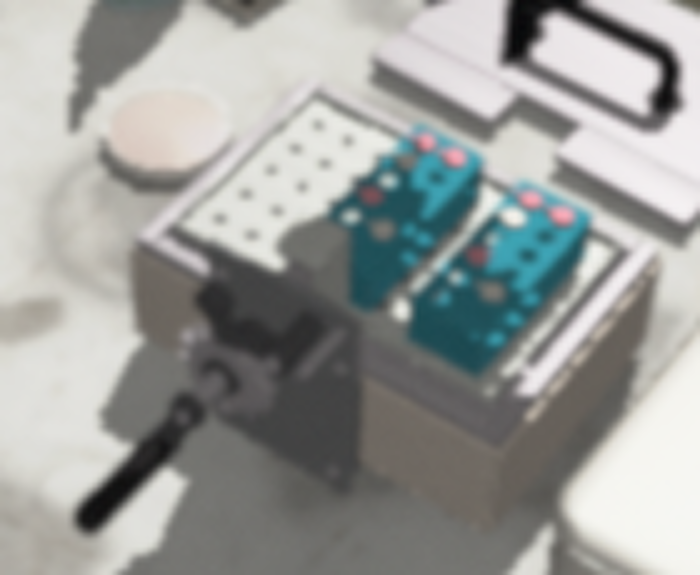

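View pics/t5.png

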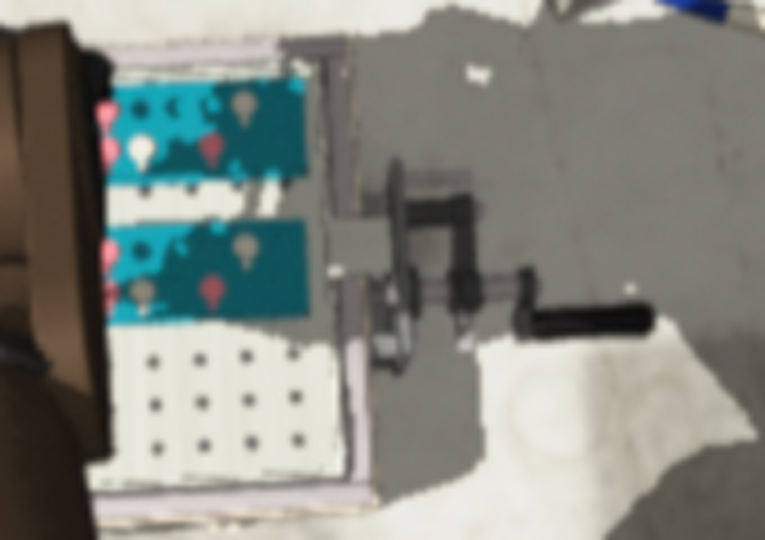

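Both racks stand in the tray. In the top crop the shaft is at row 288, the pawl pivot pin near (465,210), and the handle runs from (528,320) to (652,318). In the side crop the tab is near (212,300), the pivot near (300,345), and the handle runs from (90,520) to (180,412).

```bash
cat >> h.py <<'E'
def tri(cs):
    A=[];b=[]
    for c,u,v in cs:
        o,d=ray(c,u,v); d=d/np.linalg.norm(d); M=np.eye(3)-np.outer(d,d); A.append(M); b.append(M@o)
    x=np.linalg.lstsq(np.vstack(A),np.hstack(b),rcond=None)[0]
    return np.round(x,1)
E
python3 - <<'E'
from h import *
T=read_camera("top");S=read_camera("side")
t=lambda u,v:(T,u/4.5+250,v/4.5+130); s=lambda u,v:(S,u/5+260,v/5+150)
print("shaft@106",at_z(*t(490,288),106),"pivot@146",at_z(*t(465,210),146),"tab@160",at_z(*t(465,315),160))
print("handle tip",tri([t(652,318),s(88,520)]),"handle inner",tri([t(530,320),s(178,412)]))
print("tab side@160",at_z(*s(212,300),160),"pivot side@146",at_z(*s(302,343),146),"shaft side@106",at_z(*s(215,378),106))
for n,c in(("T",T),("S",S)):
  for k in("pawl_tab","winch","crank_grip"):
    for r in cut_out(k,c)[:2]: print(n,k,round(r["p"],2),r["box"])
# device-frame predictions
def dev(x,y,z): c_,s_=np.cos(.026),np.sin(.026); return (553.3+c_*x-s_*y,41.7+s_*x+c_*y,z)
print("dev y of handle: ", dev(0,-224,106))
E
```

```text
shaft@106 [ 540.16061602 -123.54780373  106.        ] pivot@146 [ 578.20769502 -107.86375768  146.        ] tab@160 [ 519.65169611 -105.20391001  160.        ]
handle tip [ 528.4 -216.8   65.6] handle inner [ 528.5 -142.2   89.6]
tab side@160 [ 534.76812832 -106.08908598  160.        ] pivot side@146 [586.1627062  -90.01753917 146.        ] shaft side@106 [ 542.82747129 -114.90282131  106.        ]
T pawl_tab 0.64 [352.2, 173.4, 356.2, 198.0]
T winch 0.76 [334.4, 188.9, 396.4, 207.0]
T crank_grip 0.93 [329.0, 188.6, 398.2, 206.6]
S pawl_tab 0.66 [300.8, 209.8, 320.6, 222.5]
S pawl_tab 0.51 [288.6, 308.5, 331.8, 338.9]
S winch 0.73 [276.5, 215.3, 314.1, 255.9]
S crank_grip 0.7 [276.1, 219.1, 309.2, 255.3]
dev y of handle:  (np.float64(559.1233438515115), np.float64(-182.22429226501322), 106)
```

Request:
{"op": "jog_arm", "data": {
  "motion": [
    [[-30,6,0],0.15],
    [[-60,12,0],0.3],
    [[-90,18,0],0.45],
    [[-120,24,0],0.6],
    [[-150,31,0],0.75]
  ],
  "grip": 0.68
}}

```text
t: 14.05
eef_pos: [540.3, -33.8, 240.7]
tcp_rot: [3.141, 0.0, 0.546]
ft_force: [-0.1, -0.1, -0.1]
opening: 0.334
grip_force: 0.0
```

```bash
python3 -c "
from h import *
to(535,-107,172,.026)"
```

```text
now [540.3 -33.8 240.7] [3.141 0.    0.546] shift [-42.5  59.8  68.7] turn 0.52 open 0.334 gf 0.0
```

Request:
{"op": "jog_arm", "data": {
  "motion": [
    [[-11,15,0],0.14],
    [[-21,30,0],0.28],
    [[-32,45,0],0.42],
    [[-42,60,0],0.52],
    [[-42,60,20],0.52]
  ]
}}

```text
t: 14.55
eef_pos: [537.1, -107.8, 222.2]
tcp_rot: [3.14, -0.004, 0.027]
ft_force: [-0.1, -0.6, 0.2]
opening: 0.318
grip_force: 0.0
```

```bash
python3 - <<'E'
from h import *
S=read_camera("side");T=read_camera("top");to(535,-107,172,.026)
a=cv2.resize(S["img"][160:245,265:365],None,fx=4,fy=4,interpolation=cv2.INTER_CUBIC)
b=cv2.resize(T["img"][150:235,310:410],None,fx=4,fy=4,interpolation=cv2.INTER_CUBIC)
cv2.imwrite("pics/p6.png",np.hstack([a,b]))
for P in((535,-107,162),(535,-122,195),(535,-92,195)): print(P,[np.round((np.array(proj(c,P))-o)*4) for c,o in((S,(265,160)),(T,(310,150)))])
E
```

```text
now [ 535.3 -105.9  218.9] [-3.141e+00  3.000e-03  3.100e-02] shift [-0.2  1.1 46.9] turn 0.005 open 0.321 gf 0.0
(535, -107, 162) [array([149., 199.]), array([176., 174.])]
(535, -122, 195) [array([134., 180.]), array([206., 167.])]
(535, -92, 195) [array([162., 154.]), array([154., 168.])]
```

View pics/p6.png

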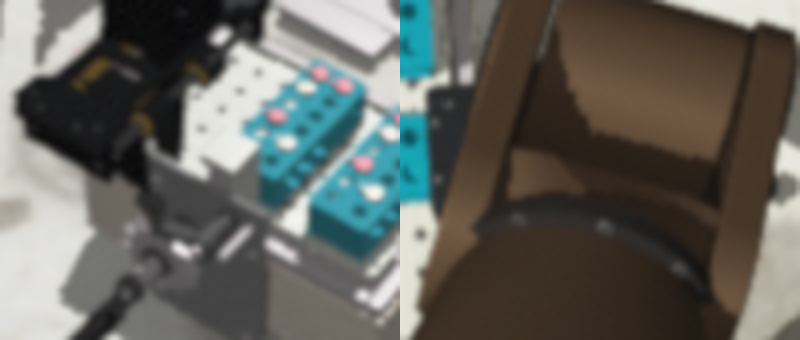

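In the left (side) half, the finger tips hang at about (130,165) and (160,150), just above the dark tab at about (152,200). I'm lowering slowly and watching the force.

Request:
{"op": "jog_arm", "data": {
  "motion": [
    [[0,1,15],0],
    [[0,1,30],0],
    [[0,1,38],0],
    [[0,1,43],0],
    [[0,1,46],0]
  ]
}}

```text
t: 15.15
eef_pos: [536.5, -106.1, 174.7]
tcp_rot: [3.141, -0.0, 0.033]
ft_force: [-0.4, -0.6, -0.5]
opening: 0.322
grip_force: 0.0
```

Request:
{"op": "jog_arm", "data": {
  "motion": [
    [[0,0,0],0],
    [[0,0,0],0],
    [[0,0,0],0],
    [[0,0,0],0]
  ],
  "grip": 1.0
}}

```text
t: 15.55
eef_pos: [536.5, -106.0, 175.0]
tcp_rot: [3.142, -0.001, 0.033]
ft_force: [-0.6, 1.1, 2.0]
opening: 0.125
grip_force: 30.0
```

Request:
{"op": "jog_arm", "data": {
  "motion": [
    [[3,0,-7],0],
    [[8,0,-14],0],
    [[15,0,-21],0],
    [[23,0,-26],0],
    [[23,0,-26],0]
  ]
}}

```text
t: 16.05
eef_pos: [560.3, -105.2, 201.6]
tcp_rot: [3.142, -0.001, 0.032]
ft_force: [-3.8, 3.6, 4.9]
opening: 0.122
grip_force: 30.0
```

Request:
{"op": "jog_arm", "data": {
  "motion": [
    [[9,0,-3],0],
    [[18,0,-5],0],
    [[28,0,-5],0],
    [[37,0,-3],0],
    [[37,0,-3],0]
  ]
}}

```text
t: 16.55
eef_pos: [598.1, -103.9, 204.9]
tcp_rot: [3.141, -0.003, 0.032]
ft_force: [-1.4, 4.1, 6.1]
opening: 0.122
grip_force: 30.0
```

Request:
{"op": "jog_arm", "data": {
  "motion": [
    [[7,0,3],0],
    [[13,0,7],0],
    [[18,0,11],0],
    [[20,0,13],0],
    [[20,0,13],0]
  ]
}}

```text
t: 17.05
eef_pos: [619.1, -103.3, 193.0]
tcp_rot: [3.141, -0.008, 0.032]
ft_force: [3.5, 5.3, 11.5]
opening: 0.116
grip_force: 30.0
```

Request:
{"op": "jog_arm", "data": {
  "motion": [
    [[0,0,0],0],
    [[0,0,0],0],
    [[0,0,-15],0],
    [[0,0,-35],0],
    [[0,0,-60],0]
  ],
  "grip": 0.68
}}

```text
t: 17.55
eef_pos: [616.3, -103.9, 250.8]
tcp_rot: [3.141, 0.001, 0.032]
ft_force: [0.0, -0.1, 0.4]
opening: 0.319
grip_force: 0.0
```

Request:
{"op": "jog_arm", "data": {
  "motion": [
    [[-10,15,0],-0.15],
    [[-20,30,0],-0.3],
    [[-35,48,0],-0.45],
    [[-50,66,0],-0.6],
    [[-65,84,0],-0.75]
  ],
  "grip": 0.4
}}

```text
t: 18.05
eef_pos: [553.7, -190.7, 250.9]
tcp_rot: [3.14, -0.0, 0.788]
ft_force: [0.3, -0.4, 0.3]
opening: 0.592
grip_force: 0.0
```

```bash
python3 - <<'E'
from h import *
to(528.5,-194,69,1.597)
S=read_camera("side")
for k in("pawl_tab","crank_grip"):
    for r in cut_out(k,S)[:2]: print(k,round(r["p"],2),r["box"])
print("tab at 2.2 pred",proj(S,(579+38,-105,175)),"at 0",proj(S,(534,-106,160)))
cv2.imwrite("pics/s7.png",cv2.resize(S["img"][160:290,260:400],None,fx=4,fy=4,interpolation=cv2.INTER_CUBIC))
E
```

```text
now [ 553.7 -190.7  250.9] [ 3.14  -0.     0.788] shift [-20.2 -15.8 181.9] turn -0.809 open 0.592 gf 0.0
pawl_tab 0.5 [312.5, 212.7, 329.7, 224.5]
crank_grip 0.9 [276.3, 218.4, 312.0, 259.2]
tab at 2.2 pred (np.float64(326.1226546760869), np.float64(220.41024641754353)) at 0 (np.float64(302.20889702403485), np.float64(209.8525009678039))
```

View pics/s7.png

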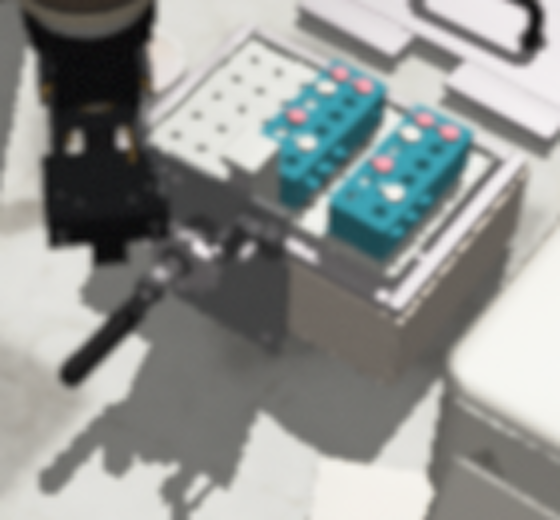

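The pawl is thrown back, with its tab at about (265,235) and the wheel bare. The handle runs from (70,372) to (135,305). I'm going to the crank.

Request:
{"op": "jog_arm", "data": {
  "motion": [
    [[-4,-3,20],-0.15],
    [[-8,-6,40],-0.3],
    [[-12,-9,60],-0.45],
    [[-16,-12,75],-0.6],
    [[-20,-16,90],-0.75]
  ]
}}

```text
t: 18.7
eef_pos: [529.2, -191.9, 160.0]
tcp_rot: [3.141, 0.0, 1.536]
ft_force: [-0.8, 0.2, 0.4]
opening: 0.597
grip_force: 0.0
```

Request:
{"op": "jog_arm", "data": {
  "motion": [
    [[0,0,5],-0.06],
    [[0,0,35],-0.06],
    [[0,0,65],-0.06],
    [[0,0,85],-0.06],
    [[0,0,91],-0.06]
  ]
}}

```text
t: 19.2
eef_pos: [528.6, -191.7, 67.7]
tcp_rot: [-3.14, -0.001, 1.59]
ft_force: [-0.2, -0.3, 0.5]
opening: 0.6
grip_force: 0.0
```

Request:
{"op": "jog_arm", "data": {
  "motion": [
    [[0,0,0],0],
    [[0,0,0],0],
    [[0,0,0],0],
    [[0,0,0],0],
    [[0,0,0],0]
  ],
  "grip": 1.0
}}

```text
t: 19.7
eef_pos: [528.8, -192.5, 70.3]
tcp_rot: [3.141, 0.001, 1.592]
ft_force: [-2.9, -1.4, 0.1]
opening: 0.239
grip_force: 2.3
```

Request:
{"op": "jog_arm", "data": {
  "motion": [
    [[0,-7.9,-3.3],0],
    [[0,-16.9,-9.9],0],
    [[0,-24.1,-18.5],0],
    [[0,-29.6,-30.8],0],
    [[0,-31.3,-44.2],0]
  ]
}}

```text
t: 20.2
eef_pos: [499.6, -193.7, 115.4]
tcp_rot: [3.134, 0.003, 1.591]
ft_force: [23.3, 5.2, -4.0]
opening: 0.203
grip_force: 30.0
```

```bash
cat >> h.py <<'E'
def crank(ws,w0,r=45):
    # rows relative to commanded pose at w0
    return [[round(-r*(np.sin(w)-np.sin(w0)),1),round(r*(np.cos(w)-np.cos(w0)),1)] for w in ws]
E
python3 -c "
from h import *
for a in ([1.6,2,2.35,2.7,3.05,3.4],[3.4,3.8,4.15,4.5,4.85,5.2],[5.2,5.6,5.95,6.3,6.65,7.0],[7.0,7.3,7.55,7.8,8.0,8.1]): print(a,crank(a[1:],a[0]))
s=state();print(s['eef_pos'],s['ft_force'],s['opening'],s['grip_force'])"
```

```text
[1.6, 2, 2.35, 2.7, 3.05, 3.4] [[np.float64(4.1), np.float64(-17.4)], [np.float64(13.0), np.float64(-30.3)], [np.float64(25.7), np.float64(-39.4)], [np.float64(40.9), np.float64(-43.5)], [np.float64(56.5), np.float64(-42.2)]]
[3.4, 3.8, 4.15, 4.5, 4.85, 5.2] [[np.float64(16.0), np.float64(7.9)], [np.float64(26.6), np.float64(19.5)], [np.float64(32.5), np.float64(34.0)], [np.float64(33.1), np.float64(49.7)], [np.float64(28.3), np.float64(64.6)]]
[5.2, 5.6, 5.95, 6.3, 6.65, 7.0] [[np.float64(-11.3), np.float64(13.8)], [np.float64(-25.0), np.float64(21.4)], [np.float64(-40.5), np.float64(23.9)], [np.float64(-55.9), np.float64(20.9)], [np.float64(-69.3), np.float64(12.8)]]
[7.0, 7.3, 7.55, 7.8, 8.0, 8.1] [[np.float64(-8.7), np.float64(-10.3)], [np.float64(-13.4), np.float64(-20.5)], [np.float64(-15.4), np.float64(-31.5)], [np.float64(-15.0), np.float64(-40.5)], [np.float64(-14.1), np.float64(-44.9)]]
[ 499.59497781 -193.67577443  115.39361876] [23.3287368   5.21002495 -4.0272303 ] 0.20349862218354753 29.96948629617691
```

Request:
{"op": "jog_arm", "data": {
  "motion": [
    [[0,6,-17],0],
    [[0,15.2,-30],0],
    [[0,28,-39],0],
    [[0,43,-43.2],0],
    [[0,58.5,-42],0]
  ]
}}

```text
t: 20.7
eef_pos: [555.1, -191.6, 156.1]
tcp_rot: [-3.14, -0.0, 1.593]
ft_force: [-3.2, 1.6, -3.3]
opening: 0.199
grip_force: 30.0
```

Request:
{"op": "jog_arm", "data": {
  "motion": [
    [[0,16,8],0],
    [[0,26.6,19.5],0],
    [[0,32.5,34],0],
    [[0,33,49.7],0],
    [[0,28.3,64.6],0]
  ]
}}

```text
t: 21.2
eef_pos: [585.2, -190.5, 91.0]
tcp_rot: [3.139, 0.0, 1.593]
ft_force: [2.2, 4.5, 1.7]
opening: 0.205
grip_force: 30.0
```

Request:
{"op": "jog_arm", "data": {
  "motion": [
    [[0,-11.3,13.8],0],
    [[0,-25,21.4],0],
    [[0,-40.5,23.9],0],
    [[0,-55.9,20.9],0],
    [[0,-69.3,12.8],0]
  ]
}}

```text
t: 21.7
eef_pos: [514.6, -193.1, 78.7]
tcp_rot: [3.14, 0.001, 1.592]
ft_force: [9.6, 1.3, 5.5]
opening: 0.208
grip_force: 30.0
```

Request:
{"op": "jog_arm", "data": {
  "motion": [
    [[0,-8.7,-10.3],0],
    [[0,-13.4,-20.5],0],
    [[0,-15.4,-31.5],0],
    [[0,-15,-40.5],0],
    [[0,-14.5,-43],0]
  ]
}}

```text
t: 22.2
eef_pos: [500.5, -193.4, 121.0]
tcp_rot: [3.14, 0.001, 1.592]
ft_force: [12.7, -5.6, -36.5]
opening: 0.203
grip_force: 30.0
```

Request:
{"op": "jog_arm", "data": {
  "motion": [
    [[0,1,1],0],
    [[0,1,1],0],
    [[0,1,1],0],
    [[0,1,1],0]
  ],
  "grip": 0.4
}}

```text
t: 22.6
eef_pos: [501.1, -193.0, 120.6]
tcp_rot: [-3.142, 0.0, 1.592]
ft_force: [0.1, -0.6, -0.3]
opening: 0.485
grip_force: 0.0
```

Request:
{"op": "jog_arm", "data": {
  "motion": [
    [[0,0,-30],0],
    [[0,0,-70],0],
    [[0,0,-115],0],
    [[0,20,-130],0.1],
    [[0,40,-130],0.25]
  ],
  "grip": 0.5
}}

```text
t: 23.1
eef_pos: [542.2, -192.5, 253.9]
tcp_rot: [3.136, 0.001, 1.338]
ft_force: [0.2, -0.3, -1.1]
opening: 0.499
grip_force: 0.0
```

```bash
python3 - <<'E'
from h import *
to(617,-105,185,.03)
S=read_camera("side")
for k in("pawl_tab","crank_grip","cover_handle"):
    for r in cut_out(k,S)[:2]: print(k,round(r["p"],2),r["box"])
cv2.imwrite("pics/s8.png",cv2.resize(S["img"][110:290,260:440],None,fx=3.3,fy=3.3,interpolation=cv2.INTER_CUBIC))
E
```

```text
now [ 542.2 -192.5  253.9] [3.136e+00 1.000e-03 1.338e+00] shift [102.5  52.2  69.1] turn 1.308 open 0.499 gf 0.0
pawl_tab 0.65 [316.1, 215.0, 331.2, 223.5]
crank_grip 0.61 [268.6, 214.4, 312.6, 241.6]
cover_handle 0.79 [336.6, 139.6, 425.3, 194.3]
```

View pics/s8.png

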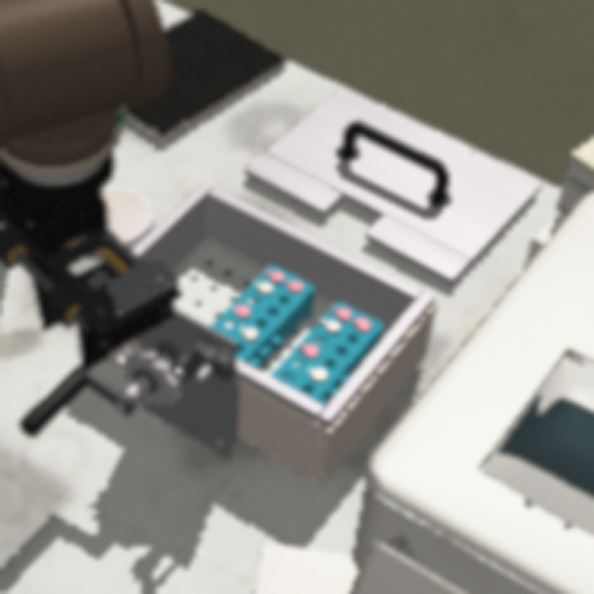

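The tray is down with both racks upright inside at (262,310) and (335,345). The pawl is still back near (210,355), the handle is on the left, and the cover has not moved.

Request:
{"op": "jog_arm", "data": {
  "motion": [
    [[15,8,0],0.15],
    [[30,16,0],0.3],
    [[45,24,0],0.45],
    [[60,32,0],0.6],
    [[75,39,0],0.75]
  ],
  "grip": 0.68
}}

```text
t: 23.8
eef_pos: [595.8, -127.5, 250.0]
tcp_rot: [-3.141, 0.001, 0.589]
ft_force: [-0.7, 0.4, 0.4]
opening: 0.319
grip_force: 0.0
```

```bash
python3 -c "
from h import *
to(618,-104.5,189,.03)"
```

```text
now [ 595.8 -127.5  250. ] [-3.141e+00  1.000e-03  5.890e-01] shift [31.3 -6.7 61. ] turn 0.559 open 0.319 gf 0.0
```

Request:
{"op": "jog_arm", "data": {
  "motion": [
    [[8,-2,0],0.14],
    [[16,-4,0],0.28],
    [[24,-5,0],0.42],
    [[31,-7,0],0.56],
    [[31,-7,20],0.56]
  ]
}}

```text
t: 24.3
eef_pos: [618.5, -104.6, 231.9]
tcp_rot: [3.141, -0.003, 0.03]
ft_force: [0.2, 0.3, -1.1]
opening: 0.321
grip_force: 0.0
```

Request:
{"op": "jog_arm", "data": {
  "motion": [
    [[0,0,12],0],
    [[0,0,24],0],
    [[0,0,34],0],
    [[0,0,40],0],
    [[0,0,41],0]
  ]
}}

```text
t: 24.8
eef_pos: [617.8, -104.9, 188.7]
tcp_rot: [-3.141, 0.001, 0.033]
ft_force: [-0.8, 0.3, 0.1]
opening: 0.319
grip_force: 0.0
```

Request:
{"op": "jog_arm", "data": {
  "motion": [
    [[0,0,0],0],
    [[0,0,0],0],
    [[0,0,0],0],
    [[0,0,0],0]
  ],
  "grip": 1.0
}}

```text
t: 25.2
eef_pos: [618.3, -103.4, 190.0]
tcp_rot: [-3.14, -0.001, 0.032]
ft_force: [0.9, 8.3, 2.2]
opening: 0.125
grip_force: 30.0
```

Request:
{"op": "jog_arm", "data": {
  "motion": [
    [[-5,0,-6],0],
    [[-10,0,-10],0],
    [[-17,0,-14],0],
    [[-23,0,-17],0],
    [[-32,0,-19],0]
  ]
}}

```text
t: 25.7
eef_pos: [586.5, -104.5, 208.5]
tcp_rot: [-3.14, -0.002, 0.032]
ft_force: [5.1, 7.9, -4.2]
opening: 0.125
grip_force: 30.0
```

Request:
{"op": "jog_arm", "data": {
  "motion": [
    [[-10,0,0],0],
    [[-20,0,2],0],
    [[-28,0,5],0],
    [[-37,0,11],0],
    [[-43,0,17],0]
  ]
}}

```text
t: 26.2
eef_pos: [543.1, -106.2, 193.0]
tcp_rot: [-3.141, -0.003, 0.032]
ft_force: [-2.1, 8.6, 11.4]
opening: 0.122
grip_force: 30.0
```

Request:
{"op": "jog_arm", "data": {
  "motion": [
    [[-3,0,4],0],
    [[-4,0,6],0],
    [[-4,0,6],0]
  ]
}}

```text
t: 26.5
eef_pos: [538.5, -106.3, 186.4]
tcp_rot: [-3.14, 0.0, 0.032]
ft_force: [-5.9, 7.5, 9.9]
opening: 0.122
grip_force: 30.0
```

Request:
{"op": "jog_arm", "data": {
  "motion": [
    [[0,0,0],0],
    [[0,0,0],0],
    [[0,0,0],0],
    [[0,0,-25],0],
    [[0,0,-50],0]
  ],
  "grip": 0.68
}}

```text
t: 27.0
eef_pos: [539.0, -107.4, 235.6]
tcp_rot: [-3.141, 0.001, 0.032]
ft_force: [1.0, -0.2, 0.1]
opening: 0.315
grip_force: 0.0
```

Request:
{"op": "jog_arm", "data": {
  "motion": [
    [[0,-45,-5],0],
    [[-5,-90,-10],0],
    [[-7,-138,-10],0],
    [[-9,-186,-10],0],
    [[-11,-234,-10],0]
  ],
  "grip": 0.5
}}

```text
t: 27.5
eef_pos: [520.3, 127.8, 245.6]
tcp_rot: [3.141, -0.001, 0.032]
ft_force: [1.5, -0.3, 0.4]
opening: 0.498
grip_force: 0.0
```

```bash
python3 - <<'E'
from h import *
T=read_camera("top");S=read_camera("side")
for n,c in(("T",T),("S",S)):
  for k in("pawl_tab","cover_handle"):
    for r in cut_out(k,c)[:2]: print(n,k,round(r["p"],2),r["box"])
a=cv2.resize(S["img"][120:250,270:430],None,fx=2.5,fy=2.5,interpolation=cv2.INTER_CUBIC)
b=cv2.resize(T["img"][140:290,130:290],None,fx=2.5,fy=2.5,interpolation=cv2.INTER_CUBIC)
h=np.zeros((375,800,3),np.uint8);h[:325,:400]=a;h[:,400:]=b;cv2.imwrite("pics/p9.png",h)
to(516,332,64,.02)
E
```

```text
T pawl_tab 0.54 [353.4, 172.5, 354.7, 198.7]
T cover_handle 0.73 [270.4, 185.2, 320.7, 209.0]
T cover_handle 0.66 [146.7, 162.2, 193.7, 260.1]
S cover_handle 0.66 [337.3, 139.8, 422.8, 194.5]
now [520.7 125.4 245.4] [ 3.141 -0.     0.032] shift [   1.8 -206.7  181.3] turn 0.012 open 0.501 gf 0.0
```

View pics/p9.png

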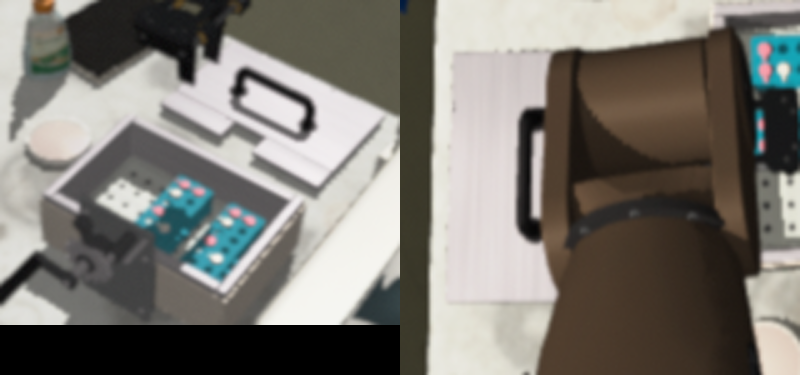

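The pawl is back down in the wheel, with its tab at (85,220) in the left half. The cover is unmoved; its bar is at column ~523, rows 108-240, in the right half, and centred at about (274,89) in the left half.

```bash
python3 - <<'E'
from h import *
T=read_camera("top");S=read_camera("side")
t=lambda u,v:(T,(u-400)/2.5+130,v/2.5+140); s=lambda u,v:(S,u/2.5+270,v/2.5+120)
print("T",at_z(*t(523,174),58),"S",at_z(*s(274,89),58),"ends T",at_z(*t(525,112),58),at_z(*t(522,237),58),"ends S",at_z(*s(240,75),58),at_z(*s(308,104),58))
# side bounding: cover plate corners (top z16) in S
print("corners S",[np.round(at_z(*s(*p),16)[:2]) for p in((228,37),(384,120),(318,186),(162,97))])
E
```

```text
T [514.30529685 341.27873854  58.        ] S [523.92628221 333.51325023  58.        ] ends T [579.51219615 340.05445343  58.        ] [448.81907925 341.43610514  58.        ] ends S [468.80752107 328.70792582  58.        ] [578.65908614 336.36502218  58.        ]
corners S [array([378., 438.]), array([663., 420.]), array([656., 245.]), array([382., 259.])]
```

Request:
{"op": "jog_arm", "data": {
  "motion": [
    [[0,-45,0],0],
    [[-1,-90,10],0],
    [[-2,-135,40],0],
    [[-2,-175,75],0],
    [[-2,-205,100],0]
  ]
}}

```text
t: 28.4
eef_pos: [512.3, 331.5, 144.2]
tcp_rot: [-3.142, -0.0, 0.031]
ft_force: [0.1, 0.2, 0.3]
opening: 0.498
grip_force: 0.0
```

Request:
{"op": "jog_arm", "data": {
  "motion": [
    [[6,-5,20],0.05],
    [[6,-5,45],0.05],
    [[6,-5,65],0.05],
    [[6,-5,77],0.05],
    [[6,-5,80],0.05]
  ]
}}

```text
t: 28.9
eef_pos: [517.9, 335.2, 64.2]
tcp_rot: [3.141, 0.002, -0.019]
ft_force: [0.1, 0.1, -0.1]
opening: 0.499
grip_force: 0.0
```

Request:
{"op": "jog_arm", "data": {
  "motion": [
    [[0,0,0],0],
    [[0,0,0],0],
    [[0,0,0],0],
    [[0,0,0],0],
    [[0,0,0],0]
  ],
  "grip": 1.0
}}

```text
t: 29.4
eef_pos: [518.2, 336.7, 66.2]
tcp_rot: [-3.141, -0.002, -0.018]
ft_force: [-0.9, 3.1, 4.5]
opening: 0.162
grip_force: 30.0
```

Request:
{"op": "jog_arm", "data": {
  "motion": [
    [[0,0,-15],0],
    [[0,0,-40],0],
    [[0,0,-75],0],
    [[0,0,-110],0],
    [[0,0,-145],0]
  ]
}}

```text
t: 29.9
eef_pos: [517.2, 335.8, 212.4]
tcp_rot: [3.141, 0.001, -0.018]
ft_force: [1.0, 0.8, -3.6]
opening: 0.163
grip_force: 30.0
```

```bash
python3 - <<'E'
from h import *
T=read_camera("top");S=read_camera("side")
cv2.imwrite("pics/p10.png",cv2.resize(S["img"][60:260,270:450],None,fx=3,fy=3,interpolation=cv2.INTER_CUBIC))
cv2.imwrite("pics/t10.png",cv2.resize(T["img"][100:320,60:400],None,fx=2.3,fy=2.3,interpolation=cv2.INTER_CUBIC))
to(553.3,41.7,210,.026)
E
```

```text
now [518.8 336.7 215.7] [-3.138 -0.007 -0.018] shift [ 39.6 294.3   5.1] turn -0.044 open 0.16 gf 30.0
```

View pics/p10.png

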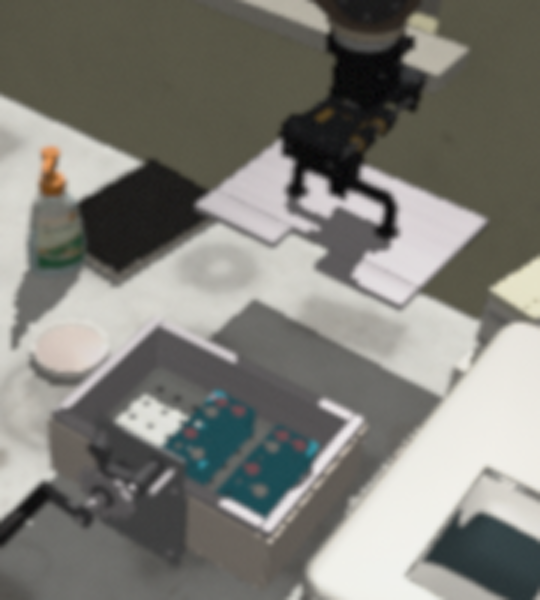

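The cover hangs level, gripped near the middle of its bar at (345,195). The well is clear, so I'm carrying it over.

Request:
{"op": "jog_arm", "data": {
  "motion": [
    [[5,40,0],-0.01],
    [[11,80,0],-0.02],
    [[16,120,0],-0.03],
    [[22,160,0],-0.04],
    [[27,200,0],-0.045]
  ]
}}

```text
t: 30.5
eef_pos: [540.6, 134.0, 209.9]
tcp_rot: [3.141, 0.002, 0.028]
ft_force: [0.4, 0.4, -4.1]
opening: 0.164
grip_force: 30.0
```

Request:
{"op": "jog_arm", "data": {
  "motion": [
    [[4,32,0],0],
    [[8,62,0],0],
    [[11,85,0],0],
    [[12,93,0],0],
    [[12,94,0],0]
  ]
}}

```text
t: 31.0
eef_pos: [555.4, 41.4, 210.0]
tcp_rot: [3.142, 0.001, 0.026]
ft_force: [-1.0, -0.2, -4.1]
opening: 0.159
grip_force: 30.0
```

```bash
python3 - <<'E'
from h import *
T=read_camera("top");S=read_camera("side")
cv2.imwrite("pics/p11.png",cv2.resize(S["img"][100:270,260:440],None,fx=4.4,fy=3.5,interpolation=cv2.INTER_CUBIC))
for n,c in(("T",T),("S",S)):
    for r in cut_out("cover_handle",c)[:2]: print(n,round(r["p"],2),r["box"])
to(553.3,41.7,210,.026)
E
```

```text
T 0.95 [251.7, 131.2, 339.0, 244.2]
S 0.84 [289.5, 154.9, 396.1, 225.9]
now [555.5  43.1 210.3] [-3.142  0.     0.028] shift [-2.2  1.3  0.3] turn 0.002 open 0.161 gf 30.0
```

View pics/p11.png

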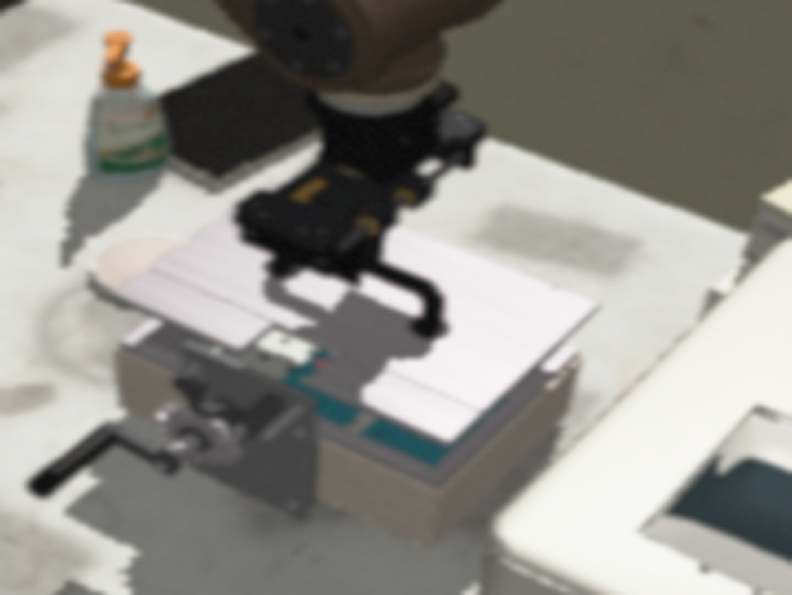

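The held cover is level over the well, its notch at about (320,350) facing the hanger and winch. The right corner is at (598,303) and the bottom corner at (452,442). That uses up the picture budget, so I'll refine the alignment with edge fits, comparing cover and rim per camera.

```bash
cat > fit.py <<'E'
from h import *
def edgefit(c,img,x0,rects,skip=None):
    g=cv2.GaussianBlur(cv2.cvtColor(img,cv2.COLOR_BGR2GRAY).astype(np.float32),(0,0),0.9)
    gx,gy=cv2.Sobel(g,cv2.CV_32F,1,0),cv2.Sobel(g,cv2.CV_32F,0,1)
    def sc(p):
        tot=[]
        for lx,ly,z in rects:
            cs=np.array(box(*p,lx,ly,z,z)[::2])[[0,1,3,2]]
            for i in range(4):
                a,b=cs[i],cs[(i+1)%4]; ts=np.linspace(.04,.96,60)
                q=np.array([proj(c,a+(b-a)*t) for t in ts],np.float32); d=q[-1]-q[0]; n=np.array([-d[1],d[0]])/np.hypot(*d)
                sx=cv2.remap(gx,q[:,0].reshape(-1,1),q[:,1].reshape(-1,1),1).ravel();sy=cv2.remap(gy,q[:,0].reshape(-1,1),q[:,1].reshape(-1,1),1).ravel()
                tot.append(np.minimum(abs(sx*n[0]+sy*n[1]),120).mean())
        return -np.mean(tot)
    best=None
    for dx in(-8,0,8):
        for dy in(-8,0,8):
            s=np.array(x0)+[dx,dy,0]
            r=minimize(sc,s,method="Nelder-Mead",options=dict(initial_simplex=s+np.array([[0,0,0],[6,0,0],[0,6,0],[0,0,.03]]),xatol=.05,fatol=.01))
            if best is None or r.fun<best.fun: best=r
    return np.round(best.x,3),round(best.fun,1)
if __name__=="__main__":
    T=read_camera("top");S=read_camera("side")
    for n,c in(("top",T),("side",S)):
        i0=cv2.imread(f"pics/{n}0.png")
        print(n,"rim",edgefit(c,i0,[553,42,.026],[(266,184,100)]),edgefit(c,i0,[553,42,.026],[(266,184,100),(242,160,100)]))
        print(n,"bench cover0",edgefit(c,i0,[518,335,-.015],[(272,190,16)]))
        print(n,"held",edgefit(c,c["img"],[555,42,.03],[(272,190,162)]),edgefit(c,c["img"],[555,42,.03],[(272,190,162),(272,190,152)]))
    s=state();print(s["eef_pos"],s["tcp_rot"])
E
python3 fit.py
```

```text
top rim (array([5.61124e+02, 4.01240e+01, 4.20000e-02]), np.float64(-71.5)) (array([5.60512e+02, 4.44790e+01, 3.90000e-02]), np.float64(-78.1))
top bench cover0 (array([ 5.20324e+02,  3.41576e+02, -2.10000e-02]), np.float64(-69.1))
top held (array([5.91033e+02, 4.39910e+01, 4.60000e-02]), np.float64(-65.0)) (array([5.3551e+02, 4.2401e+01, 1.2000e-02]), np.float64(-62.8))
side rim (array([ 5.6094e+02,  5.9371e+01, -2.5000e-02]), np.float64(-92.8)) (array([5.46302e+02, 3.71050e+01, 3.60000e-02]), np.float64(-87.2))
side bench cover0 (array([ 5.27651e+02,  3.49675e+02, -1.10000e-02]), np.float64(-96.7))
side held (array([5.56661e+02, 4.49490e+01, 2.90000e-02]), np.float64(-76.4)) (array([5.53288e+02, 4.75760e+01, 2.90000e-02]), np.float64(-74.9))
[555.60468338  43.02041522 210.39195135] [3.14156791e+00 1.27447544e-04 2.85834161e-02]
```

```bash
python3 - <<'E'
from h import *
from scipy.signal import find_peaks
from scipy.ndimage import gaussian_filter1d as gf
T=read_camera("top");S=read_camera("side")
def scan(c,img,a,b,z,tag,k=1.0):
    a,b=np.array(a,float),np.array(b,float);L=int(np.hypot(*(b-a)));ts=np.linspace(0,1,L+1)
    d=(b-a)/np.hypot(*(b-a));n=np.array([-d[1],d[0]])
    acc=0
    for o in range(-12,13,3):
        q=np.array([proj(c,(*(a+(b-a)*t+n*o),z)) for t in ts],np.float32)
        acc=acc+cv2.remap(img,q[:,0].reshape(-1,1),q[:,1].reshape(-1,1),1).astype(float).mean(2).ravel()
    g=gf(acc/9,2,order=1);pk,_=find_peaks(abs(g),height=1.2)
    print(tag,[(int(round((a+(b-a)*ts[i])[0 if abs(d[0])>abs(d[1]) else 1])),round(float(g[i]),1)) for i in pk])
for nm,c in(("top",T),("side",S)):
    i0=cv2.imread(f"pics/{nm}0.png")
    for y in(-10,90): scan(c,i0,(380,y),(470,y),100,f"{nm} lowx y={y}");scan(c,i0,(640,y),(720,y),100,f"{nm} highx y={y}")
    for x in(460,640): scan(c,i0,(x,-90),(x,0),100,f"{nm} lowy x={x}");scan(c,i0,(x,85),(x,175),100,f"{nm} highy x={x}")
    print("held cover, z=162")
    for y in(-10,90): scan(c,c["img"],(370,y),(470,y),162,f"{nm} lowx y={y}");scan(c,c["img"],(640,y),(730,y),162,f"{nm} highx y={y}")
    for x in(460,640): scan(c,c["img"],(x,-90),(x,0),162,f"{nm} lowy x={x}");scan(c,c["img"],(x,85),(x,175),162,f"{nm} highy x={x}")
E
```

```text
top lowx y=-10 [(390, 1.5), (412, -2.2), (422, 3.3), (431, -8.8), (440, 7.6), (455, -3.2), (463, 3.2)]
top highx y=-10 [(648, -3.6), (655, 3.4), (668, -4.0), (678, 2.6), (684, -1.3), (691, 3.6)]
top lowx y=90 [(408, -4.8), (414, 6.3), (428, -9.5), (434, 8.5), (451, -3.4), (459, 3.4)]
top highx y=90 [(644, -3.5), (651, 3.5), (665, -6.4), (674, 3.8), (681, -1.4), (687, 3.6)]
top lowy x=460 [(-54, 11.6), (-46, -12.3), (-38, 13.8), (-18, -3.6), (-10, 4.0)]
top highy x=460 [(87, -2.9), (94, 4.5), (108, -11.7), (120, 12.5), (132, -2.2), (145, -1.2)]
top lowy x=640 [(-46, 10.2), (-37, -11.5), (-30, 14.2), (-11, -5.5), (-3, 4.5)]
top highy x=640 [(94, -4.3), (101, 4.1), (116, -12.6), (127, 9.7), (139, -3.5), (167, 3.1)]
held cover, z=162
top lowx y=-10 [(393, 1.2), (402, 2.8), (412, -1.5), (423, 3.5), (446, -7.3)]
top highx y=-10 [(671, 16.9), (693, 4.1), (728, -7.8)]
top lowx y=90 []
top highx y=90 [(659, -1.3), (670, 19.1), (690, 3.9), (727, -13.0)]
top lowy x=460 [(-54, 12.9), (-12, -20.5)]
top highy x=460 [(170, 15.9)]
top lowy x=640 [(-48, 11.6), (-27, -23.2), (-18, 3.7)]
top highy x=64
[... 473 characters left out ...]
 (-14, -2.3), (-5, 2.5)]
side highy x=460 [(91, -2.1), (100, 2.2), (113, -8.6), (122, 6.0), (148, -6.4), (170, 9.6)]
side lowy x=640 [(-47, 14.4), (-36, -13.7), (-23, 14.4), (-7, -3.1)]
side highy x=640 [(98, -2.0), (106, 1.9), (120, -9.9), (129, 8.1), (146, -9.4), (167, 13.0)]
held cover, z=162
side lowx y=-10 [(373, 8.1), (424, -1.2)]
side highx y=-10 [(696, -18.4), (714, 1.4)]
side lowx y=90 [(404, 8.2), (423, -16.5)]
side highx y=90 [(691, -8.7), (698, 6.7), (707, -1.3)]
side lowy x=460 [(-65, -5.7), (-55, 9.0), (-22, -1.5), (-15, 2.1)]
side highy x=460 [(114, 1.7), (149, -1.3), (166, 1.8)]
side lowy x=640 [(-80, -1.5), (-51, 14.5), (-10, 1.8)]
side highy x=640 [(136, -2.1), (159, -2.3)]
```

Request:
{"op": "jog_arm", "data": {
  "motion": [
    [[-3.3,0.5,8],-0.014],
    [[-3.3,0.5,16],-0.014],
    [[-3.3,0.5,26],-0.014],
    [[-3.3,0.5,34],-0.014],
    [[-3.3,0.5,38],-0.014]
  ]
}}

```text
t: 31.9
eef_pos: [552.2, 41.5, 171.1]
tcp_rot: [-3.142, 0.002, 0.041]
ft_force: [0.1, -0.3, -3.7]
opening: 0.161
grip_force: 30.0
```

Request:
{"op": "jog_arm", "data": {
  "motion": [
    [[0,0,1],0],
    [[0,0,3],0],
    [[0,0,4],0],
    [[0,0,5],0],
    [[0,0,5],0]
  ]
}}

```text
t: 32.4
eef_pos: [552.5, 41.5, 167.5]
tcp_rot: [3.142, -0.0, 0.041]
ft_force: [0.8, -0.7, -2.3]
opening: 0.163
grip_force: 30.0
```

Request:
{"op": "jog_arm", "data": {
  "motion": [
    [[0,0,1],0],
    [[0,0,2],0],
    [[0,0,3],0],
    [[0,0,4],0],
    [[0,0,4],0]
  ]
}}

```text
t: 32.9
eef_pos: [552.4, 41.5, 163.2]
tcp_rot: [3.142, 0.0, 0.041]
ft_force: [0.9, -0.9, -4.1]
opening: 0.16
grip_force: 30.0
```

Request:
{"op": "jog_arm", "data": {
  "motion": [
    [[0,0,1],0],
    [[0,0,2],0],
    [[0,0,3],0],
    [[0,0,3],0],
    [[0,0,3],0]
  ]
}}

```text
t: 33.4
eef_pos: [552.6, 41.5, 160.5]
tcp_rot: [3.141, -0.0, 0.041]
ft_force: [-0.2, -0.4, -1.2]
opening: 0.159
grip_force: 30.0
```

Request:
{"op": "jog_arm", "data": {
  "motion": [
    [[0,0,1],0],
    [[0,0,1],0],
    [[0,0,2],0],
    [[0,0,2],0]
  ]
}}

```text
t: 33.8
eef_pos: [552.7, 41.5, 160.3]
tcp_rot: [3.141, -0.002, 0.041]
ft_force: [-7.0, 1.2, 17.8]
opening: 0.159
grip_force: 30.0
```

Request:
{"op": "jog_arm", "data": {
  "motion": [
    [[0,0,-1.5],0],
    [[0,0,-1.5],0],
    [[0,0,-1.5],0],
    [[0,0,-1.5],0]
  ],
  "grip": 0.5
}}

```text
t: 34.2
eef_pos: [552.5, 41.5, 159.7]
tcp_rot: [3.142, 0.0, 0.041]
ft_force: [0.3, -0.4, 0.3]
opening: 0.44
grip_force: 0.0
```

Request:
{"op": "jog_arm", "data": {
  "motion": [
    [[0,0,-20],0],
    [[0,0,-50],0],
    [[0,0,-90],0],
    [[-30,0,-120],0],
    [[-70,0,-140],0]
  ]
}}

```text
t: 34.7
eef_pos: [482.8, 38.5, 301.4]
tcp_rot: [3.141, -0.002, 0.041]
ft_force: [-1.0, 0.0, 0.3]
opening: 0.502
grip_force: 0.0
```

Request:
{"op": "jog_arm", "data": {
  "motion": [
    [[0,-50,0],0],
    [[0,-100,0],0],
    [[0,-150,0],0],
    [[0,-200,0],0],
    [[0,-250,0],0]
  ]
}}

```text
t: 35.2
eef_pos: [471.8, 290.4, 299.9]
tcp_rot: [3.141, -0.0, 0.041]
ft_force: [1.4, 0.1, 0.3]
opening: 0.502
grip_force: 0.0
```

```bash
python3 - <<'E'
from fit import *
T=read_camera("top");S=read_camera("side")
for n,c in(("T",T),("S",S)):
    print(n,edgefit(c,c["img"],[553,42,.04],[(272,190,110)]))
    for k in("cover_handle","pawl_tab","rack0_mid","felt_pen","bench_timer"):
        for r in cut_out(k,c)[:1]: print(n,k,round(r["p"],2),r["box"])
    for z in(110,116): print(n,z,np.round([proj(c,p) for p in box(553,42.5,.042,272,190,z,z)[::2]]).tolist())
    a=cut_out("cover_handle",c)
    for r in a[:1]:
        cs=np.array([r["region"] & sil(c,box(553,42.5,.042,272,190,100,110))]).sum(); print("overlap",cs/r["region"].sum(),cs/sil(c,box(553,42.5,.042,272,190,100,110)).sum())
E
```

```text
T (array([5.54946e+02, 4.05420e+01, 4.10000e-02]), np.float64(-68.6))
T pawl_tab 0.7 [351.8, 171.5, 354.3, 198.6]
T rack0_mid 0.48 [280.6, 167.8, 398.0, 246.7]
T felt_pen 0.74 [394.8, 126.3, 443.9, 145.2]
T bench_timer 0.62 [371.6, 257.6, 406.7, 292.3]
T 110 [[334.0, 242.0], [257.0, 247.0], [327.0, 135.0], [252.0, 139.0]]
T 116 [[334.0, 242.0], [257.0, 247.0], [327.0, 134.0], [252.0, 139.0]]
S (array([5.54089e+02, 3.89680e+01, 5.30000e-02]), np.float64(-65.5))
S cover_handle 0.92 [289.2, 164.3, 390.5, 235.8]
S felt_pen 0.71 [289.2, 309.1, 332.7, 338.8]
S bench_timer 0.88 [221.5, 217.2, 249.7, 240.0]
S 110 [[284.0, 194.0], [321.0, 161.0], [360.0, 236.0], [393.0, 196.0]]
S 116 [[284.0, 193.0], [321.0, 160.0], [360.0, 235.0], [393.0, 195.0]]
overlap 0.9994556341861731 0.834166288050886
```

```bash
python3 -c "
from cell import *
print(job_done())"
```

```text
the job is handed in; nothing more can be done
None
```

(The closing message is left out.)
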